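# Start the rotary fly dryer

## Robot

A 6-joint arm with a two-finger parallel gripper is mounted at the origin on the work surface. World frame = base frame: x ahead of the robot, y to its left, z up, the work surface at z = 0. Lengths are in m, angles in degrees, forces in N, time in s.
With the tool pointing down it reaches from about 0.375 to 0.9 m from the base axis. Payload 3.1 kg.
Tool frame: the origin (TCP) lies at the very end of the fingers, on their centre line; the grasp point (between the pads) lies 19 mm behind it; z points along the fingers, y is the line along which they close (so a half turn about z gives the same grasp; the last joint's range is limited). The gripper opens to 87 mm and grips with 3 to 60 N. Pads are 19 mm wide; open, the fingers measure 117 mm over their backs; the gripper's body (75 mm by 190 mm) begins 51 mm behind the grasp point.
Start: joints at [-87.176, 30.224, 82.088, -0, 67.689, -10.227], TCP at [0.141, -0.609, 0.223] pointing down, gripper open.
Joint ranges: [-176.69, 176.69], [-43.24, 126.21], [12.49, 139.97], [-82, 262], [0, 151.66], [-163.58, 163.58]. Speed limits (degrees/s): [159.86, 159.86, 180, 180, 180, 180].

## Interface

Orientations are given as a 3x3 rotation matrix whose columns are the frame's x, y, z axes.
In Python, from rig import bot gives the robot as it stands.
- The arm moves only by the tool move_arm, never from a script. Its argument "increments" is a list of rows, each an object with "xyz": the shift along the tool's x, y, z in mm, a list of three; "roll": the turn about the tool's z in rad; "grip": the opening in per cent of the stroke, from 0 (shut) to 100 (fully open). A call has 1 to 5 rows; each row shifts and turns the commanded pose from where the row before left it, along the tool's axes as they then stand; what a row does not reach is not made up. A row lasts 1/12 s, in which the tool goes at most 41.7 mm and 7.16 degrees, less where a joint would pass 70% of its speed; a pose out of reach is approached as far as the arm can. A call is refused whole if a number of a shift passes 41.7 or a number of a turn 0.125, either way. A call with a gripper value outside its range is refused whole. The fingers move at their own pace and stop on an object; the grip force is fixed at half the most. Time passes only in rows, so rows that do not move let the fingers close. It gives the time, the measured TCP pose, the force, the opening and the grip force at its end, in the units of the state.
- bot.read_state(): the state, without advancing time (a new reading comes with each control period).
- bot.capture(name): name is "scene" or "top" or "wrist"; returns (picture, depth): 420x560x3 uint8, red, green, blue; 420x560 float32, m along the optical axis (not along the pixel's ray), 0 where there is no reading.
- bot.camera_model(name): a dict with "intrinsics" (3x3 intrinsics, pixels), "rvec" (rotation vector, rad) and "tvec" (3), from world to camera coordinates, as OpenCV has them; the wrist camera has in their place "tool_from_camera" (4x4, takes a point from camera to tool coordinates, whose origin is the TCP and whose axes are the flange's). Camera axes: x right, y down, z forward; pixel columns grow to the right and rows downward; lengths in m; the calibration is good to about 2 mm. A picture is of the moment at which its call begins: read the wrist's pose just before it. camera_model takes no time and is no camera call.
- bot.hand_in(): hands the job in; it is judged then, once.
Trained networks look in the newest picture that a camera, given by its name, has taken for a name from the list of things; names that differ only in an ending like _2 or _b are one class to them, and where a whole thing is asked for, a point or a joint stands for the part that bears it (a point fixed in the world has none). Each returns a list of dicts, best first, with "conf" (0 to 1); they miss things now and then, are a little off and sometimes report something else, mostly with a low value. They report only what shows in the picture. A call takes as long as a camera call. They do not tell look-alikes from the thing itself.
- bot.spot_in(label, camera): "at" ([x, y, z] in m, in the coordinates of the camera as it stood for that picture, good to about 4 mm: the middle of the surface that is visible of it).
- bot.trace(label, camera): "mask" (420x560 bool, what is visible of it).
The state is a dict: "time_s": time; "joint_positions": joint angles; "qvel": joint speeds; "tau": joint torques, N m; "position": TCP position; "tcp_rot": TCP orientation; "force": force on the tool from outside, world axes, zero at the start; "moment": the same for the moment, N m; "opening": opening from 0.0 (shut) to 1.0 (fully open); "grasp_force": force on a finger pad.
Only numpy, scipy, OpenCV 4.12 (cv2) and the standard library are available. Lean on these libraries where they do the work, as an engineer would, in place of code of your own. Each camera call takes 0.05 s, during which the arm holds its last target. There are 200 camera calls.

## Task

Start the fly dryer, pressing its controls from above in this order: first push down the raised end of the rocker switch until it lies flat, then push the longest of the three bar keys fully down so that it stays down, and last press the large round button fully in for a moment and let it spring back up. Leave the two shorter bar keys and the small round button alone, and do not pick up or knock away the thread spool, the jar or the brass hair stacker standing around it. Finish with the hand clear.

Things in the scene. Friction and masses are not known exactly. Their poses are not given: they have to be found in the camera images.
- console: fixed grey dryer box, flat deck 50 mm above the table. Origin on the table under the middle of the controls; x to the rear row (keys, x +55 mm; front row x -55), y along the rows to the drying wheel; controls at y -60, 0, +60 mm, order varies, all aligned with this frame. Deck x -100 to 100, y -110 to 205 mm; tower and wheel from y +150 to 235, up to 205 mm above the table.
- rocker_end (a point): point to press on the grey rocker: on the top face of its raised half (marked by a thin rib), 22 mm from the pivot towards console +x, 8 mm inside the end. Rocker 59 mm long (console x), 28 wide, on a black plate 72 x 40 mm. Point about 68 mm above the table at the start (end of rocker 70), 61 when pushed flat.
- rocker (a joint): rocker angle, rad: 0 = off (the +x end stands up 18 degrees), 0.32 = on (that end flat, the other end up). Held by friction only, it stays where it is left; 2 to 5 N on its end turns it.
- key_long_top (a point): centre of the top face of the longest bar key, grey, 60 mm long (console x) by 22 mm wide (console y), top 66 mm above the table when up, 58 mm when down
- key_long (a joint): how far the longest bar key is pushed down, m: 0 = up, 0.008 = fully down on its stop. Takes about 3 N and stays where it is left.
- key_mid_top (a point): centre of the top face of the middle-sized bar key, 40 mm long, otherwise like the longest; not to be pressed
- key_mid (a joint): how far the middle-sized bar key is pushed down, m (0 to 0.008); leave it up
- key_short_top (a point): centre of the top face of the shortest bar key, 24 mm long, otherwise like the longest; not to be pressed
- key_short (a joint): how far the shortest bar key is pushed down, m (0 to 0.008); leave it up
- start_top (a point): centre of the top face of the large round button, grey, 36 mm in diameter in a black collar 52 mm wide and 12 mm high; the face is 68 mm above the table when out
- start (a joint): how far the large round button is pressed, m: 0 = out, 0.006 = fully in. Sprung: 1.5 N to begin, 5 N fully in, comes back when released.
- stop_top (a point): centre of the top face of the small round button, grey, 18 mm in diameter in a black collar 34 mm wide; 68 mm above the table; not to be pressed
- stop (a joint): how far the small round button is pressed, m (0 to 0.006, sprung); leave it out
- spool: loose small wooden thread spool standing on the deck between the controls and the tower (console y about +125 mm), 22 mm in diameter, 30 mm tall; origin at the centre of its underside, z up
- jar: loose amber glass jar with black lid on the table beside the console, 42 mm in diameter, 55 mm tall; origin at the centre of its underside, z up
- stacker: loose brass hair stacker (a slim tube with a wider foot and rim) on the table in front of the console, 30 mm in diameter at the foot, 72 mm tall; origin at the centre of its underside, z up
Mind the look-alikes: they are no part of the job. Of the things shaped like the spool, the wooden one is meant.

How it is judged (in metres and radians):
On the way, in this order (a step that is already met when the one before it is completed fails the run):
1. the rocker's raised end is pushed flat (on) (value of joint rocker above 0.26 rad), for 0.1 s.
2. the longest bar key is fully down (value of joint rocker above 0.26 rad and value of joint key_long above 0.0062 m), for 0.1 s.
3. the large round button is pressed fully in (all of step 2 and value of joint start above 0.0045 m), for 0.1 s.
At the end, for the whole second after the job is handed in: rocker on (at least 0.26 of 0.32 rad), longest key at least 6.2 of 8 mm down, large round button sprung back (under 1 mm), the small button out and the two shorter keys up (under 2.5 mm), spool, jar and stacker upright within 30 mm of where they stood (all of step 2 and value of joint each of start, stop below 0.001 m and value of joint each of key_mid, key_short below 0.0025 m and distance of each of spool, jar, stacker from where it was at the start of the episode below 0.03 m and angle between each of spool, jar, stacker's own z axis and vertical below 0.2 rad); the robot touches nothing.
It fails at once if a shorter bar key is pushed (value of joint any of key_mid, key_short above 0.0025 m).
It fails at once if the small round button is pressed (value of joint stop above 0.0025 m).
It fails at once if the longest key is pushed before the rocker is on (value of joint key_long above 0.003 m and value of joint rocker below 0.2 rad).
It fails at once if the large button is pressed before the rocker is on and the longest key is down (value of joint start above 0.003 m and (value of joint rocker below 0.2 rad or value of joint key_long below 0.005 m)).
It fails at once if the spool, jar or stacker is lifted, carried or knocked away (distance of any of spool, jar, stacker from where it was at the start of the episode above 0.03 m).
It also fails if it takes over 35 s, if anything falls off the work surface, if the arm or the gripper's body presses on something with over 40 N, if the wrist force passes 120 N, or if a joint passes its speed limit or range.

## Working session

There is one attempt and no reset: what is moved stays moved. The work goes in short steps, Python scripts to look and compute and a tool call to move; the robot and the scene stay as the last step left them, time stands still between calls to the robot, and variables do not carry over. Pictures are saved under pics/ and viewed, at most 10 in all, crops included, and the job is handed in when it is done.

Besides the shell and the picture viewer there is one more tool, called after "Emit:" as name(argument=value, ...), one argument or row to a line, values as JSON. move_arm: Moves the arm, as the interface text tells. Its arguments: {"type":"object","properties":{"increments":{"type":"array"}},"required":["increments"]}

```bash
mkdir -p pics; cat > h.py <<'E'
import numpy as np, cv2
from rig import bot
def w2c(n):
    m=bot.camera_model(n)
    if 'rvec' in m:
        T=np.eye(4);T[:3,:3]=cv2.Rodrigues(np.array(m['rvec'],float))[0];T[:3,3]=np.ravel(m['tvec']);return np.array(m['intrinsics']),np.linalg.inv(T)
    s=bot.read_state();T=np.eye(4);T[:3,:3]=s['tcp_rot'];T[:3,3]=s['position']
    return np.array(m['intrinsics']),T@np.array(m['tool_from_camera'])
def cloud(K,T,d):
    v,u=np.mgrid[:d.shape[0],:d.shape[1]]
    P=np.stack([(u-K[0,2])/K[0,0]*d,(v-K[1,2])/K[1,1]*d,d],-1)
    return P@T[:3,:3].T+T[:3,3]
E
python3 - <<'E'
from h import *
s=bot.read_state();print(s['time_s'],s['tcp_rot'],s['force'])
ims=[]
for n in ['top','scene']:
    K,T=w2c(n);im,d=bot.capture(n);ims.append(im)
    np.savez(n+'.npz',im=im,d=d,K=K,T=T)
    cv2.imwrite(f'pics/{n}0.png',im[...,::-1])
    for l in ['rocker_end','key_long_top','key_mid_top','key_short_top','start_top','stop_top','spool','jar','stacker']:
        for r in bot.spot_in(l,n)[:3]:
            p=T[:3,:3]@np.array(r['at'])+T[:3,3]; q=K@np.array(r['at']);print(n,l,round(r['conf'],2),p.round(3),(q[:2]/q[2]).round())
E
```

```text
0.0 [[ 9.74168409e-01  2.25822720e-01 -1.05335264e-04]
 [ 2.25822411e-01 -9.74166066e-01  2.17141422e-03]
 [ 3.87740624e-04 -2.13911020e-03 -9.99997637e-01]] [-0.11377657 -0.56553865  0.01711389]
top rocker_end 0.9 [ 0.524 -0.068  0.06 ] [312. 224.]
top key_long_top 0.94 [ 0.634 -0.046  0.064] [299. 165.]
top key_mid_top 0.77 [ 0.648 -0.099  0.067] [328. 156.]
top key_short_top 0.59 [0.618 0.02  0.063] [264. 174.]
top start_top 0.87 [ 0.512 -0.011  0.072] [282. 230.]
top start_top 0.44 [0.62  0.017 0.066] [266. 173.]
top stop_top 0.49 [ 0.692 -0.241  0.055] [403. 134.]
top stop_top 0.43 [ 0.54  -0.128  0.075] [346. 214.]
top stop_top 0.43 [ 0.63  -0.046  0.063] [300. 167.]
top spool 0.51 [0.749 0.114 0.033] [216. 110.]
top spool 0.27 [ 0.514 -0.009  0.071] [280. 229.]
top jar 0.81 [ 0.692 -0.243  0.054] [404. 133.]
top stacker 0.79 [ 0.43  -0.025  0.073] [290. 275.]
top stacker 0.34 [ 0.536 -0.127  0.068] [345. 216.]
scene rocker_end 0.64 [ 0.523 -0.072  0.065] [242. 215.]
scene key_long_top 0.89 [ 0.637 -0.049  0.062] [290. 249.]
scene key_mid_top 0.74 [ 0.652 -0.105  0.067] [264. 266.]
scene key_mid_top 0.63 [ 0.638 -0.047  0.067] [291. 247.]
scene key_short_top 0.5 [0.622 0.013 0.067] [317. 229.]
scene start_top 0.79 [ 0.516 -0.014  0.069] [269. 201.]
scene stop_top 0.55 [ 0.545 -0.13   0.068] [216. 232.]
scene spool 0.72 [0.755 0.11  0.025] [416. 274.]
scene spool 0.68 [0.601 0.071 0.071] [338. 209.]
scene spool 0.54 [ 0.651 -0.105  0.068] [263. 265.]
scene jar 0.77 [ 0.709 -0.249  0.044] [188. 347.]
scene stacker 0.78 [ 0.429 -0.021  0.054] [242. 186.]
scene stacker 0.31 [ 0.516 -0.017  0.073] [268. 199.]
```

View pics/top0.png

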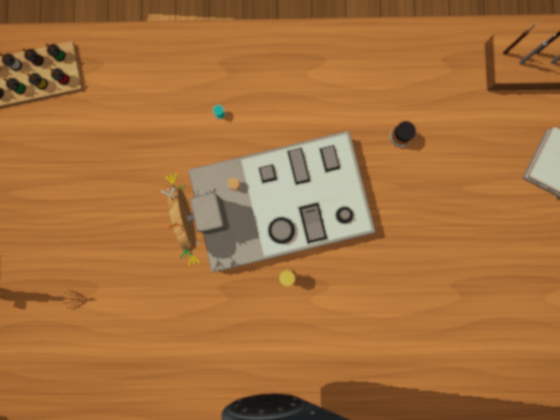

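View pics/scene0.png

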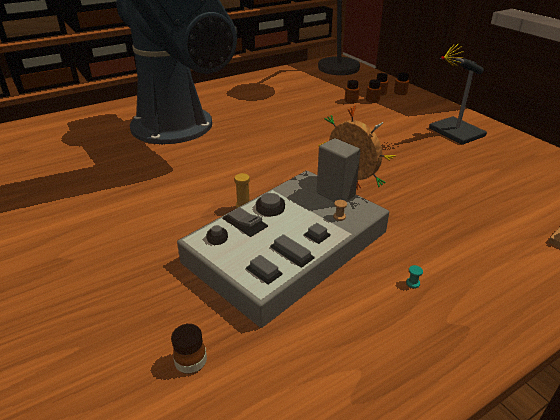

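The top view has the keys at mid (330,157), long (299,165) and short (267,173). The front row is stop (344,214), rocker (313,223) and start (281,230). The wooden spool is at (233,184) by the tower at (207,212), and the teal spool is a look-alike. Next I fit the console frame to these points.

```bash
cat > fit.py <<'E'
from h import *
L={'key_mid_top':(55,-60),'key_long_top':(55,0),'key_short_top':(55,60),'stop_top':(-55,-60),'rocker_end':(-55,0),'start_top':(-55,60)}
A=np.array(list(L.values()))/1000.
top=np.array([(.648,-.099),(.634,-.046),(.618,.020),(.540,-.128),(.524,-.068),(.512,-.011)])
sc=np.array([(.652,-.105),(.637,-.049),(.622,.013),(.545,-.130),(.523,-.072),(.516,-.014)])
def fit(B):
    a=A-A.mean(0);b=B-B.mean(0);th=np.arctan2((a[:,0]*b[:,1]-a[:,1]*b[:,0]).sum(),(a*b).sum())
    R=np.array([[np.cos(th),-np.sin(th)],[np.sin(th),np.cos(th)]]);t=B.mean(0)-R@A.mean(0)
    return th,R,t,(B-(A@R.T+t))
E
python3 - <<'E'
from fit import *
for B in (top,sc,(top+sc)/2):
    th,R,t,r=fit(B);print(np.degrees(th).round(1),t.round(4),(r*1000).round(0).tolist())
s=bot.read_state();Rt=s['tcp_rot'][:2,:2] if hasattr(s['tcp_rot'],'shape') else np.array(s['tcp_rot'])[:2,:2]
for n,p in dict(rock=(-.033,0),key=(.055,0),start=(-.055,.06)).items():
    w=R@p+t;print(n,w.round(4),(Rt.T@(w-np.array(s['position'])[:2])*1000).round(0))
# depth-based centroids
z=np.load('top.npz');P=cloud(z['K'],z['T'],z['d'])
for n in L:
    bot  # noqa
q=(P[...,:2]-t)@R
for nm,c in (('deck',(0,-.03)),('key',(.055,0)),('start',(-.055,.06)),('rockend',(-.033,0))):
    m=np.hypot(*(np.moveaxis(q,-1,0)-np.array(c)[:,None,None]))<.006;print(nm,m.sum(),np.median(P[m][:,2]).round(4))
m=P[...,2]>.14;m&=np.abs(q[...,0])<.15;m&=np.abs(q[...,1])<.26;print('tower',q[m].min(0),q[m].max(0),P[m][:,2].max())
E
```

```text
14.0 [ 0.5793 -0.0553] [[1.0, 1.0], [1.0, -4.0], [-0.0, 4.0], [-1.0, -1.0], [-2.0, 1.0], [1.0, -1.0]]
13.5 [ 0.5825 -0.0595] [[2.0, 0.0], [1.0, -2.0], [-0.0, 1.0], [2.0, 1.0], [-6.0, 0.0], [1.0, -0.0]]
13.7 [ 0.5809 -0.0574] [[1.0, 1.0], [1.0, -3.0], [-0.0, 3.0], [1.0, -0.0], [-4.0, 0.0], [1.0, -0.0]]
rock [ 0.5489 -0.0653] [ 520. -437.]
key [ 0.6343 -0.0443] [ 608. -439.]
start [ 0.5132 -0.0122] [ 497. -497.]
deck 31 0.0517
key 34 0.0656
start 35 0.0722
rockend 36 0.0675
tower [-0.10238498  0.06405369] [0.08121323 0.23404357] 0.9708464926513206
```

The console sits at (0.581, -0.057) with a yaw of 13.7°. Before pressing, I'll close the fingers and turn the tool 90° so the wide body stays clear of the tower, doing both while moving over.

Emit:
move_arm(
  increments=[
    {"xyz": [28, -23, 0], "roll": -0.125, "grip": 0},
    {"xyz": [30, -20, 0], "roll": -0.125, "grip": 0},
    {"xyz": [32, -16, 0], "roll": -0.125, "grip": 0},
    {"xyz": [34, -11, 0], "roll": -0.125, "grip": 0},
    {"xyz": [35, -7, 0], "roll": -0.125, "grip": 0},
  ],
)

```text
time_s: 1.42
position: [0.2495, -0.4639, 0.2226]
tcp_rot: [[0.654, 0.757, 0.0], [0.757, -0.654, -0.0], [-0.0, 0.0, -1.0]]
force: [1.1, -0.8, 0.2]
opening: 0.708
grasp_force: 0.0
```

Emit:
move_arm(
  increments=[
    {"xyz": [36, -3, 0], "roll": -0.125, "grip": 0},
    {"xyz": [36, 2, 0], "roll": -0.125, "grip": 0},
    {"xyz": [35, 6, 0], "roll": -0.125, "grip": 0},
    {"xyz": [34, 11, 0], "roll": -0.125, "grip": 0},
    {"xyz": [33, 15, 0], "roll": -0.125, "grip": 0},
  ],
)

```text
time_s: 1.83
position: [0.3576, -0.3203, 0.2228]
tcp_rot: [[0.087, 0.996, 0.001], [0.996, -0.087, -0.001], [-0.001, 0.001, -1.0]]
force: [1.2, -1.1, 0.7]
opening: 0.323
grasp_force: 0.0
```

```bash
cat > go.py <<'E'
from fit import *
th,R,t,_=fit((top+sc)/2)
def rep():
    s=bot.read_state();p=np.array(s['position']);Q=np.array(s['tcp_rot'])
    print('t',round(s['time_s'],2),'p',p.round(4),'F',np.round(s['force'],1),'J',np.round(s['joint_positions'],0),'open',round(s['opening'],2))
    print('roll needed',(-((np.degrees(th)+90)-np.degrees(np.arctan2(Q[1,0],Q[0,0])))*np.pi/180).round(3), 'tcp console xy',(R.T@(p[:2]-t)*1000).round(1))
    for n,c in dict(rock=(-.033,0,.068),key=(.055,0,.066),start=(-.055,.06,.068)).items():
        w=np.r_[R@c[:2]+t,c[2]];print(n,(Q.T@(w-p)*1000).round(0))
E
python3 -c "
from go import *
rep()"
```

```text
t 1.83 p [ 0.3576 -0.3203  0.2228] F [ 1.2 -1.1  0.7] J [-55.  19. 102.   0.  59. -50.] open 0.32
roll needed -0.327 tcp console xy [-279.4 -202.3]
rock [271. 168. 155.]
key [299. 252. 157.]
start [321. 128. 155.]
```

Emit:
move_arm(
  increments=[
    {"xyz": [31, 19, 0], "roll": -0.125, "grip": 0},
    {"xyz": [28, 23, 0], "roll": -0.125, "grip": 0},
    {"xyz": [25, 26, 0], "roll": -0.077, "grip": 0},
    {"xyz": [23, 28, 0], "roll": 0, "grip": 0},
    {"xyz": [23, 28, 0], "roll": 0, "grip": 0},
  ],
)

```text
time_s: 2.25
position: [0.4672, -0.1757, 0.2229]
tcp_rot: [[-0.232, 0.973, 0.001], [0.973, 0.232, -0.0], [-0.001, 0.001, -1.0]]
force: [0.2, -0.8, 1.0]
opening: 0.021
grasp_force: 0.0
```

Emit:
move_arm(
  increments=[
    {"xyz": [23, 28, 0], "roll": 0, "grip": 0},
    {"xyz": [23, 28, 0], "roll": 0, "grip": 0},
    {"xyz": [22, 27, 20], "roll": 0, "grip": 0},
    {"xyz": [21, 26, 30], "roll": 0, "grip": 0},
    {"xyz": [0, 0, 30], "roll": 0, "grip": 0},
  ],
)

```text
time_s: 2.67
position: [0.555, -0.0636, 0.1454]
tcp_rot: [[-0.236, 0.972, 0.008], [0.972, 0.236, -0.001], [-0.002, 0.008, -1.0]]
force: [0.2, -0.1, -0.5]
opening: 0.002
grasp_force: 0.0
```

```bash
python3 -c "
from go import *
rep()
K,T=w2c('wrist');im,d=bot.capture('wrist')
for c in [(-.033,0,.068),(.055,0,.066),(-.055,.06,.068),(-.055,-.06,.068)]:
    w=np.r_[R@c[:2]+t,c[2]];q=K@(T[:3,:3].T@(w-T[:3,3]));print((q[:2]/q[2]).round());cv2.circle(im,tuple(int(i) for i in q[:2]/q[2]),3,(255,0,0),-1)
cv2.imwrite('pics/w1.png',im[...,::-1])
for l in ['rocker_end','key_long_top','start_top','key_mid_top','stop_top']:
    for r in bot.spot_in(l,'wrist')[:1]:
        p=T[:3,:3]@np.array(r['at'])+T[:3,3];print(l,r['conf'],(R.T@(p[:2]-t)*1000).round(1),p[2].round(3))
"
```

```text
t 2.67 p [ 0.555  -0.0636  0.1454] F [ 0.2 -0.1 -0.5] J [-18.  31.  96.   0.  52. -32.] open 0.0
roll needed -0.001 tcp console xy [-26.6   0.1]
rock [ 0. -7. 77.]
key [ 0. 81. 80.]
start [ 60. -29.  77.]
[274. 220.]
[382. 219.]
[243. 144.]
[249. 286.]
rocker_end 0.73 [-57.2   5.6] 0.061
key_long_top 0.82 [51.2  0.3] 0.068
start_top 0.61 [-57.5  63.5] 0.071
key_mid_top 0.44 [ 69.2 -49.5] 0.057
stop_top 0.38 [-59.1   4.9] 0.06
```

View pics/w1.png

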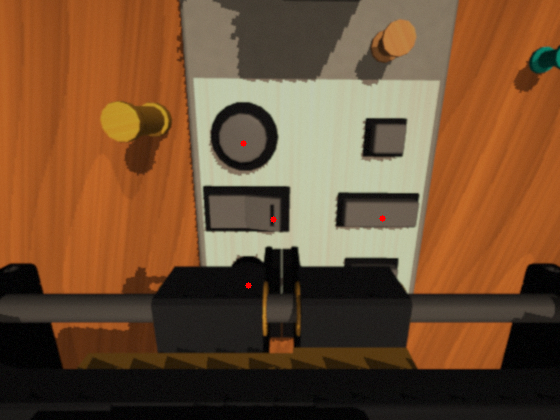

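The wrist view shows the round button at (243,136), the rocker rib at (272,213) and the long key at (380,211). My projections are right in x but about 5 mm short in console y, so I'll add +4 mm. Next I descend on the rocker.

Emit:
move_arm(
  increments=[
    {"xyz": [4, -7, 20], "roll": 0, "grip": 0},
    {"xyz": [0, 0, 25], "roll": 0, "grip": 0},
    {"xyz": [0, 0, 20], "roll": 0, "grip": 0},
    {"xyz": [0, 0, 5], "roll": 0, "grip": 0},
    {"xyz": [0, 0, 5], "roll": 0, "grip": 0},
  ],
)

```text
time_s: 3.38
position: [0.5429, -0.0661, 0.0706]
tcp_rot: [[-0.23, 0.973, 0.002], [0.973, 0.23, -0.001], [-0.001, 0.001, -1.0]]
force: [-0.6, 0.0, 0.7]
opening: 0.005
grasp_force: 0.0
```

```bash
python3 -c "
from go import *
rep()"
```

```text
t 3.38 p [ 0.5429 -0.0661  0.0706] F [-0.6  0.   0.7] J [-19.  37. 100.  -0.  42. -32.] open 0.0
roll needed -0.007 tcp console xy [-39.    0.6]
rock [-1.  6.  3.]
key [ 0. 94.  5.]
start [ 59. -16.   3.]
```

Emit:
move_arm(
  increments=[
    {"xyz": [3, 6, -5], "roll": 0, "grip": 0},
    {"xyz": [0, 0, 0], "roll": 0, "grip": 0},
    {"xyz": [0, 0, 0], "roll": 0, "grip": 0},
    {"xyz": [0, 0, 0], "roll": 0, "grip": 0},
  ],
)

```text
time_s: 3.72
position: [0.5486, -0.0609, 0.0761]
tcp_rot: [[-0.232, 0.973, 0.003], [0.973, 0.232, -0.001], [-0.001, 0.002, -1.0]]
force: [-0.4, 0.6, 0.7]
opening: 0.005
grasp_force: 0.0
```

```bash
python3 -c "
from go import *
rep()
K,T=w2c('wrist');im,d=bot.capture('wrist')
for c in [(-.033,0,.068),(.055,0,.066),(-.055,.06,.068),(-.055,-.06,.068)]:
    w=np.r_[R@c[:2]+t,c[2]];q=K@(T[:3,:3].T@(w-T[:3,3]));print((q[:2]/q[2]).round());cv2.circle(im,tuple(int(i) for i in q[:2]/q[2]),3,(255,0,0),-1)
cv2.imwrite('pics/w2.png',im[...,::-1])
"
```

```text
t 3.72 p [ 0.5486 -0.0609  0.0761] F [-0.4  0.6  0.7] J [-18.  37. 100.  -0.  43. -31.] open 0.01
roll needed -0.006 tcp console xy [-32.3   4.3]
rock [-4. -1.  8.]
key [-4. 87. 10.]
start [ 56. -23.   8.]
[281. 265.]
[427. 263.]
[240. 165.]
[248. 348.]
```

View pics/w2.png

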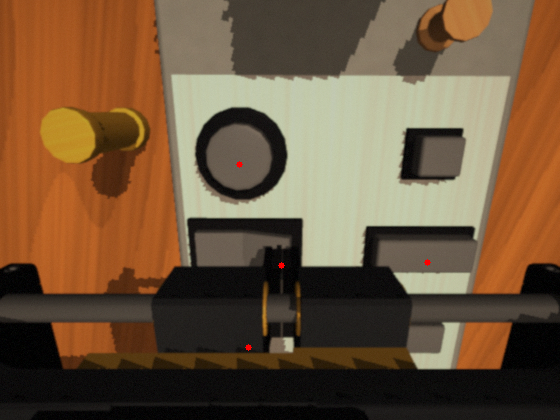

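The wrist view again puts the targets about +5 mm in console y, with the button at (240,156) and the key at (425,253). The tip is over the raised rocker end, so I press.

Emit:
move_arm(
  increments=[
    {"xyz": [0, 0, 6], "roll": 0, "grip": 0},
    {"xyz": [0, 0, 4], "roll": 0, "grip": 0},
    {"xyz": [0, 0, 4], "roll": 0, "grip": 0},
    {"xyz": [0, 0, 3], "roll": 0, "grip": 0},
    {"xyz": [0, 0, 0], "roll": 0, "grip": 0},
  ],
)

```text
time_s: 4.18
position: [0.5488, -0.061, 0.0611]
tcp_rot: [[-0.232, 0.973, 0.003], [0.973, 0.232, -0.001], [-0.002, 0.003, -1.0]]
force: [-3.8, 2.0, 27.1]
opening: 0.006
grasp_force: 13.7
```

Emit:
move_arm(
  increments=[
    {"xyz": [0, 0, 0], "roll": 0, "grip": 0},
    {"xyz": [0, 0, 0], "roll": 0, "grip": 0},
  ],
)

```text
time_s: 4.35
position: [0.5489, -0.061, 0.0611]
tcp_rot: [[-0.232, 0.973, 0.004], [0.973, 0.232, -0.001], [-0.002, 0.003, -1.0]]
force: [-3.4, 2.2, 27.0]
opening: 0.006
grasp_force: 13.3
```

The tip stopped hard at z = 61 mm, so the rocker is flat. I lift and move to the long key.

Emit:
move_arm(
  increments=[
    {"xyz": [0, 0, -22], "roll": 0, "grip": 0},
    {"xyz": [1, 30, 0], "roll": 0, "grip": 0},
    {"xyz": [0, 30, 0], "roll": 0, "grip": 0},
    {"xyz": [0, 27, 0], "roll": 0, "grip": 0},
    {"xyz": [0, 0, 0], "roll": 0, "grip": 0},
  ],
)

```text
time_s: 4.77
position: [0.6375, -0.0392, 0.0798]
tcp_rot: [[-0.233, 0.972, 0.007], [0.972, 0.233, -0.001], [-0.003, 0.007, -1.0]]
force: [1.2, 0.8, 0.7]
opening: 0.004
grasp_force: 0.0
```

Emit:
move_arm(
  increments=[
    {"xyz": [0, 0, 0], "roll": 0, "grip": 0},
    {"xyz": [0, 0, 0], "roll": 0, "grip": 0},
  ],
)

```text
time_s: 4.93
position: [0.63, -0.0392, 0.0784]
tcp_rot: [[-0.232, 0.973, -0.004], [0.973, 0.232, 0.001], [0.002, -0.004, -1.0]]
force: [-0.5, 0.2, -0.2]
opening: 0.008
grasp_force: 0.0
```

```bash
python3 -c "
from go import *
rep()
im,d=bot.capture('wrist')
cv2.imwrite('pics/w3.png',im[...,::-1])
"
```

```text
t 4.93 p [ 0.63   -0.0392  0.0784] F [-0.5  0.2 -0.2] J [-14.  41.  87.  -0.  52. -27.] open 0.01
roll needed -0.006 tcp console xy [52.  6.]
rock [ -6. -85.  11.]
key [-6.  3. 12.]
start [  53. -107.   11.]
```

View pics/w3.png

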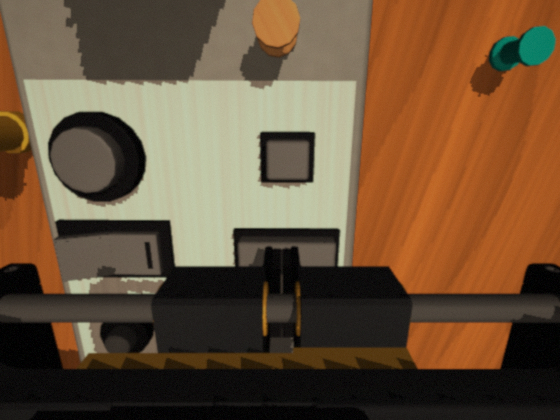

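The rocker is flipped, with its left end now raised at (60,250). The tip is over the long key, which spans about 235–338 px, so I press.

Emit:
move_arm(
  increments=[
    {"xyz": [-1, 0, 9], "roll": 0, "grip": 0},
    {"xyz": [0, 0, 5], "roll": 0, "grip": 0},
    {"xyz": [0, 0, 4], "roll": 0, "grip": 0},
    {"xyz": [0, 0, 4], "roll": 0, "grip": 0},
    {"xyz": [0, 0, 0], "roll": 0, "grip": 0},
  ],
)

```text
time_s: 5.4
position: [0.631, -0.0409, 0.0583]
tcp_rot: [[-0.232, 0.973, -0.002], [0.973, 0.232, -0.0], [0.0, -0.002, -1.0]]
force: [-3.5, -1.0, 7.2]
opening: 0.003
grasp_force: 3.9
```

Emit:
move_arm(
  increments=[
    {"xyz": [0, 0, 0], "roll": 0, "grip": 0},
    {"xyz": [0, 0, 0], "roll": 0, "grip": 0},
  ],
)

```text
time_s: 5.57
position: [0.631, -0.0409, 0.0583]
tcp_rot: [[-0.232, 0.973, -0.002], [0.973, 0.232, -0.0], [0.0, -0.002, -1.0]]
force: [-3.4, -1.3, 7.6]
opening: 0.002
grasp_force: 3.6
```

Emit:
move_arm(
  increments=[
    {"xyz": [0, 0, 1], "roll": 0, "grip": 0},
    {"xyz": [0, 0, 0], "roll": 0, "grip": 0},
    {"xyz": [0, 0, -35], "roll": 0, "grip": 0},
    {"xyz": [15, -27, 0], "roll": 0, "grip": 0},
    {"xyz": [15, -27, 0], "roll": 0, "grip": 0},
  ],
)

```text
time_s: 5.98
position: [0.5752, -0.0248, 0.0933]
tcp_rot: [[-0.231, 0.973, 0.007], [0.973, 0.231, -0.002], [-0.003, 0.006, -1.0]]
force: [-0.4, 0.5, -0.3]
opening: 0.003
grasp_force: 0.0
```

Emit:
move_arm(
  increments=[
    {"xyz": [15, -27, 0], "roll": 0, "grip": 0},
    {"xyz": [15, -27, 0], "roll": 0, "grip": 0},
    {"xyz": [0, 0, 0], "roll": 0, "grip": 0},
    {"xyz": [0, 0, 0], "roll": 0, "grip": 0},
    {"xyz": [0, 0, 0], "roll": 0, "grip": 0},
  ],
)

```text
time_s: 6.4
position: [0.5142, -0.0075, 0.0918]
tcp_rot: [[-0.232, 0.973, 0.002], [0.973, 0.232, -0.0], [-0.001, 0.002, -1.0]]
force: [0.6, 0.4, 0.0]
opening: 0.007
grasp_force: 0.0
```

```bash
python3 -c "
from go import *
rep()
im,d=bot.capture('wrist')
cv2.imwrite('pics/w4.png',im[...,::-1])
im,d=bot.capture('top')
cv2.imwrite('pics/t4.png',cv2.resize(im[130:290,180:400,::-1],None,fx=3,fy=3))
"
```

```text
t 6.4 p [ 0.5142 -0.0075  0.0918] F [0.6 0.4 0. ] J [-13.  33. 105.   0.  42. -27.] open 0.01
roll needed -0.006 tcp console xy [-52.9  64.3]
rock [-64.  20.  24.]
key [-64. 108.  26.]
start [-4. -2. 24.]
```

View pics/w4.png

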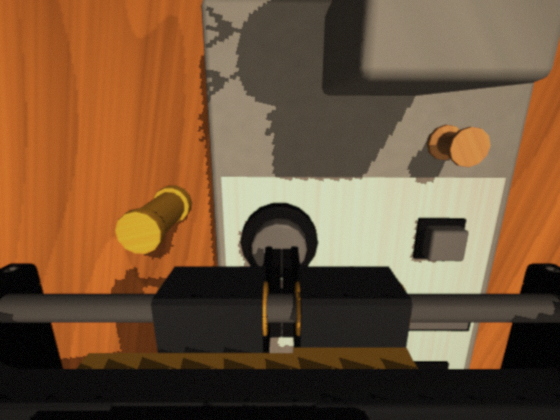

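The tip is centred on the large button at (280,243), and the spool and stacker are clear. I press.

Emit:
move_arm(
  increments=[
    {"xyz": [0, -1, 17], "roll": 0, "grip": 0},
    {"xyz": [0, 0, 6], "roll": 0, "grip": 0},
    {"xyz": [0, 0, 4], "roll": 0, "grip": 0},
    {"xyz": [0, 0, 4], "roll": 0, "grip": 0},
    {"xyz": [0, 0, 1], "roll": 0, "grip": 0},
  ],
)

```text
time_s: 6.92
position: [0.5141, -0.0081, 0.0654]
tcp_rot: [[-0.232, 0.973, 0.004], [0.973, 0.232, -0.001], [-0.002, 0.003, -1.0]]
force: [-10.5, 0.9, 56.1]
opening: 0.003
grasp_force: 28.1
```

Emit:
move_arm(
  increments=[
    {"xyz": [0, 0, 0], "roll": 0, "grip": 0},
    {"xyz": [0, 0, 0], "roll": 0, "grip": 0},
    {"xyz": [0, 0, 0], "roll": 0, "grip": 0},
  ],
)

```text
time_s: 7.17
position: [0.5141, -0.0081, 0.0656]
tcp_rot: [[-0.232, 0.973, 0.005], [0.973, 0.232, -0.002], [-0.003, 0.004, -1.0]]
force: [-8.3, 1.1, 47.4]
opening: 0.008
grasp_force: 23.8
```

It stopped hard at 65.5 mm, higher than the expected 62, with about 50 N. I'll lift and check the heights from depth.

Emit:
move_arm(
  increments=[
    {"xyz": [0, 0, -15], "roll": 0, "grip": 0},
    {"xyz": [0, 0, -35], "roll": 0, "grip": 0},
    {"xyz": [-41, 0, -20], "roll": 0, "grip": 0},
    {"xyz": [0, 0, 0], "roll": 0, "grip": 0},
    {"xyz": [0, 0, 0], "roll": 0, "grip": 0},
  ],
)

```text
time_s: 7.58
position: [0.5232, -0.0458, 0.1295]
tcp_rot: [[-0.229, 0.973, 0.005], [0.973, 0.229, -0.002], [-0.003, 0.004, -1.0]]
force: [1.2, 0.9, 0.7]
opening: 0.008
grasp_force: 0.0
```

```bash
python3 -c "
from go import *
rep()
K,T=w2c('wrist');im,d=bot.capture('wrist')
cv2.imwrite('pics/w5.png',im[...,::-1])
P=cloud(K,T,d);q=((P[...,:2]-t)@R)*1000
def prof(c,ax):
    out=[]
    for o in range(-32,33,4):
        e=np.array(c,float);e[ax]+=o
        m=(np.abs(q-e)<2).all(-1)&(d>0);out.append(round(float(np.median(P[m][:,2])*1000),1) if m.any() else None)
    print(c,ax,out)
prof((-55,65),0);prof((-55,65),1);prof((-55,5),0);prof((55,5),0);prof((55,65),0);prof((0,65),0)
"
```

```text
t 7.58 p [ 0.5232 -0.0458  0.1295] F [1.2 0.9 0.7] J [-17.  30. 102.  -0.  48. -30.] open 0.01
roll needed -0.008 tcp console xy [-53.3  25. ]
rock [-25.  20.  62.]
key [-24. 108.  64.]
start [35. -2. 61.]
(-55, 65) 0 [213.6, 214.3, 214.2, 214.0, 214.3, 214.0, 214.3, 213.2, 71.8, 72.1, 213.9, 213.8, 214.0, 214.0, 214.5, 214.2, 213.9]
(-55, 65) 1 [152.8, 153.2, 61.6, 61.8, 232.0, 237.7, 215.1, 71.9, 71.8, 71.3, 71.6, 71.8, 70.2, 61.9, 60.6, 50.3, 50.5]
(-55, 5) 0 [53.7, 69.4, 68.6, 67.3, 66.0, 65.1, 63.1, 62.0, 60.8, 60.8, 60.7, 60.8, 60.9, 60.6, 61.4, 60.8, 53.8]
(55, 5) 0 [54.0, 57.2, 57.7, 57.8, 57.3, 57.8, 57.4, 57.7, 57.5, 57.7, 57.9, 57.4, 57.6, 57.7, 57.7, 57.7, 54.1]
(55, 65) 0 [50.2, 50.4, 50.3, 50.6, 52.9, 59.9, 65.9, 66.0, 65.9, 65.7, 65.6, 65.2, None, 50.5, 50.5, 50.5, 50.4]
(0, 65) 0 [214.2, 214.3, 214.1, 207.4, 50.4, 50.4, 50.4, 50.4, 50.3, 50.4, 50.4, 50.6, 50.5, 50.3, 50.2, 50.2, 50.3]
```

View pics/w5.png

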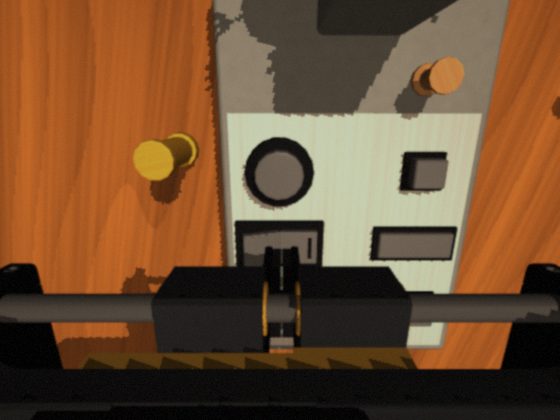

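Depth puts the button face at 72 mm when out, so stopping at 65.5 mm was fully in, and it has sprung back. The rocker's +x half is flat at 61 mm, the long key is down at 57.7 mm, and the spool and stacker are standing. I'll raise the hand and hand in.

Emit:
move_arm(
  increments=[
    {"xyz": [0, 0, -35], "roll": 0, "grip": 0},
    {"xyz": [0, 0, -20], "roll": 0, "grip": 0},
    {"xyz": [0, 0, 0], "roll": 0, "grip": 0},
    {"xyz": [0, 0, 0], "roll": 0, "grip": 0},
  ],
)

```text
time_s: 7.97
position: [0.5207, -0.0432, 0.1827]
tcp_rot: [[-0.233, 0.973, -0.0], [0.973, 0.233, 0.0], [0.0, -0.0, -1.0]]
force: [0.3, -0.1, 0.6]
opening: 0.008
grasp_force: 0.0
```

```bash
python3 -c "
from rig import bot
print(bot.hand_in())"
```

```text
the job is handed in; nothing more can be done
None
```

The job is handed in at about 8 s; no verdict was returned. The rocker is on, the longest key is down, the large button was pressed fully in (with a brief force of about 56 N) and sprang back, and the hand is clear.

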